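# Index the drilling table to the insert boss and pin it

### The arm

A 7-joint arm with a two-finger parallel gripper is mounted at the origin on the work surface. World frame = base frame: x ahead of the robot, y to its left, z up, the work surface at z = 0. Lengths are in m, angles in rad, forces in N, time in s.
With the tool pointing down it reaches from about 0.425 to 0.925 m from the base axis. Payload 6.8 kg.
Tool frame: the origin (TCP) lies between the finger pads; the fingertips stand 17 mm ahead of it and the grasp point (between the pads) lies 2 mm behind it (bot.tip_extent is the distance from the TCP to the fingertips, in m); z points along the fingers, y is the direction in which the jaws open and shut (so a half turn about z gives the same grasp; the last joint's range is limited). The gripper opens to 85 mm and grips with 20 to 120 N. Pads are 22 mm wide; open, the fingers measure 114 mm over their backs; the gripper's body (76 mm by 85 mm) begins 54 mm behind the grasp point. The pads swing forward as they close: fully open they stand 13 mm farther back than shut.
Start: joints at [-1.432, 0.477, 0.022, 1.555, -0.011, 1.109, -0.083], TCP at [0.165, 0.655, 0.248] pointing down, gripper open.
Joint ranges: [-2.96, 2.96], [-0.34, 2.1], [-1.41, 1.46], [0.24, 2.44], [-1.37, 4.51], [0.17, 1.92], [-2.96, 2.96]. Speed limits (rad/s): [2.39, 2.39, 3.14, 3.14, 3.14, 3.14, 3.14].

### API

Orientations are given as a unit quaternion [w, x, y, z].
In Python, from station import bot gives the robot as it stands.
- The arm moves only by the tool apply_moves, never from a script. Its argument "commands" is a list of rows, each a list of 2 entries, a list of its own where there are three numbers: the shift along the tool's x, y, z in units of 40 mm (1.0 is 40 mm), then the turn, a rotation vector about the tool's x, y, z in units of 6 degrees (1.0 is 6 degrees). A call has 1 to 12 rows; each row shifts and turns the commanded pose from where the row before left it, along the tool's axes as they then stand; what a row does not reach is not made up. A row lasts 1/8 s, in which the tool goes at most 62.5 mm and 10.7 degrees, less where a joint would pass 70% of its speed; a pose out of reach is approached as far as the arm can. A call is refused whole if a number of a shift passes 1 or a number of a turn 1, either way. A call with a gripper value outside its range is refused whole. "jaw" is the gripper command: -1 is fully open, 1 is shut, values between are in proportion, set as the call begins (left out, the last holds). The fingers move at their own pace and stop on an object; "grip_force" is the grip in N (left out, the last holds). Time passes only in rows, so rows that do not move let the fingers close. It gives the time, the measured TCP pose, the force and the opening at its end, in the units of the state.
- bot.observe(): the state, without advancing time (a new reading comes with each control period).
- bot.capture(name): name is "scene" or "side" or "wrist"; returns (picture, depth): 400x640x3 uint8, red, green, blue; 400x640 float32, m along the optical axis (not along the pixel's ray), 0 where there is no reading.
- bot.camera_info(name): a dict with "camera_matrix" (3x3 intrinsics, pixels), "rvec" (rotation vector, rad) and "tvec" (3), from world to camera coordinates, as OpenCV has them. Camera axes: x right, y down, z forward; pixel columns grow to the right and rows downward; lengths in m; the calibration is good to about 2 mm. A picture is of the moment at which its call begins: read the wrist's pose just before it. camera_info takes no time and is no camera call; for the wrist camera it gives the pose at the moment of the call.
- bot.sign_off(): hands the job in, once; it reports no verdict.
Trained networks look in the newest picture that a camera, given by its name, has taken for a name from the list of things; names that differ only in an ending like _2 or _b are one class to them, and where a whole thing is asked for, a point or a joint stands for the part that bears it (a point fixed in the world has none). Each returns a list of dicts, best first, with "p" (0 to 1); they miss things now and then, are a little off and sometimes report something else, mostly with a low value. They report only what shows in the picture. A call takes as long as a camera call. They do not tell look-alikes from the thing itself.
- bot.regions_of(camera, name): "pixels" (400x640 bool, what is visible of it) and "bbox" ([centre column, centre row, width, height] in pixels, round what is visible of it).
The state is a dict: "time_s": time; "joint_pos": joint angles; "qd": joint speeds; "tau": joint torques, N m; "eef_pos": TCP position; "tool_rot": TCP orientation; "ft_force": force on the tool from outside, world axes, zero at the start; "moment": the same for the moment, N m; "grip_width": finger opening in m.
Only numpy, scipy, OpenCV 4.12 (cv2) and the standard library are available. Lean on these libraries where they do the work, as an engineer would, in place of code of your own. Each camera call takes 0.05 s, during which the arm holds its last target. There are 200 camera calls.

### The job

Turn the indexing table by its crank until the cap's boss with the brass insert shows whole in the guard's window, and lock the table there with the round-handled index pin from the tooling block: through the bracket's bush, into the table's notch, fully home. Ease table and pin together by feel, with a light hand and without forcing either, and leave the T-headed pin and the other things on the bench as they are.

Things in the scene. Friction and masses are not known exactly. Their poses are not given: they have to be found in the camera images.
- jig: Indexing table: green base plate 300 x 270 x 15 mm, fixed. Origin on the bench under the turning axis; x points from the axis to the guard's window. On it a round aluminium index plate (radius 120, 14 thick, top 39 mm up) with three rim notches 120 degrees apart, 13.5 mm wide, cut through, open outwards, in to radius 92. It turns both ways, stiff (0.9 N m), and stays where left.
- window (a point): Centre of the window (52 mm along x, 48 mm wide) in the steel guard plate over the far side of the cap; at the guard's upper face, 71 mm above the bench, 64 mm from the table's axis. Axes as jig.
- boss (a point): Top of the round boss (22 mm, brass insert) on the black moulded cap (radius 85 mm, 20 high) fixed on the index plate; 64 mm from the axis, 65 mm up. The other two stations have an oblong and a square pad. At the start 19 to 104 degrees anticlockwise (from above) of the window. The cap is clocked by eye: with a notch exactly under the bush, the boss may be 11 mm off the window's middle.
- crank_grip (a point): Middle of the upright black grip post (20 mm diameter, 48 high, 90 to 138 mm above the bench) of the table's crank, 75 mm from the axis; this point is 114 mm up. The crank arm (steel, 24 mm wide, 80 to 90 mm up) lies under it. Rigid with the index plate, roughly opposite the boss (to 14 degrees). Turning takes about 12 N at the post, more once a pin stands in a notch.
- bush_mouth (a point): Centre of the bush's mouth, 65 mm above the bench, axes as jig: a vertical 13 mm hole in a 36 mm square, 22 mm high steel block held 4 mm over the plate's rim, 107 mm from the axis, on the notches' circle. With the boss in the window a notch is under it to about 20 mm. A pin put in rests on the plate's face, collar 21 mm above the bush, until a notch comes under and it drops.
- pin_grip (a point): Centre of the index pin's round black handle (21 mm diameter, 44 high), z up along the pin. Below: steel collar 26 mm across, 6 thick, its underside 28 mm below this point; then a shank 12 mm in diameter, 47 long, the last 6 mm tapered to 10. About 0.1 kg. Stands in the tooling block at the start. Home: collar on the bush, this point 28 mm above the bush mouth.
- pin_collar (a point): Centre of the underside of the index pin's collar, on the pin's axis.
- tpin_head (a point): Middle of the steel T-bar (56 mm long, 10 thick) of the other pin in the tooling block, 72 mm from the index pin. Bystander.
- block: Aluminium tooling block, 50 x 130 x 54 mm, fixed, with two upright 13 mm holes 72 mm apart along its y. Which pin stands in which hole varies. Origin under its centre.
- housing: Black moulded open housing, 130 x 180 x 70 mm; origin under its centre. Bystander.
- tape: Yellow tape measure, 68 x 32 x 62 mm; origin under its centre. Bystander.
- screwdriver: Red-handled screwdriver, 200 mm long, lying on the bench. Bystander.
Not all that is in view belongs to the job. What is meant by the part that bears pin_grip is not orange or pink, and is the smaller of those in its own colour.

How it is judged:
At the end, for the whole second after the job is handed in: The boss shows whole in the window (its centre within 13 mm of the window's), the index pin stands upright in the bush and in a notch with its collar on the bush (within 2.5 mm), and everything is let go (horizontal distance between boss and window below 0.013 m and horizontal distance between pin_collar and bush_mouth below 0.003 m and z of pin_collar in the frame of bush_mouth between -0.0025 and 0.0025 m and angle between pin_grip's own z axis and vertical below 0.12 rad); the robot touches nothing.
It fails at once if the pin and the index table are forced against each other (over 25 N) (contact force between pin and wheel above 25 N).
It fails at once if the pin is rammed onto the bush or bracket (over 80 N) (contact force between pin and jig above 80 N).
It fails at once if the T-headed pin is disturbed (distance of tpin_head from where it was at the start of the episode above 0.015 m).
It fails at once if the housing, tape measure or screwdriver is pushed about (distance of any of housing, tape, screwdriver from where it was at the start of the episode above 0.03 m).
It also fails if it takes over 72 s, if anything falls off the work surface, if the arm or the gripper's body presses on something with over 40 N, if the wrist force passes 120 N, or if a joint passes its speed limit or range.

## Working session

There is one attempt and no reset: what is moved stays moved. The work goes in short steps, Python scripts to look and compute and a tool call to move; the robot and the scene stay as the last step left them, time stands still between calls to the robot, and variables do not carry over. Pictures are saved under pics/ and viewed, about 8 in all and at most 12, crops included, and the job is handed in when it is done.

Besides the shell and the picture viewer there is one more tool, called as name(argument=value, ...) on one line, values as JSON. apply_moves: Moves the arm, as the interface text tells. Its arguments: {"type":"object","properties":{"commands":{"type":"array"},"jaw":{"type":"number"},"grip_force":{"type":"number"}},"required":["commands"]}

```bash
mkdir -p pics; cat > h.py <<'E'
import numpy as np, cv2
from station import bot
from scipy.spatial.transform import Rotation as R
def cam(n):
    i=bot.camera_info(n); K=np.array(i["camera_matrix"]).reshape(3,3)
    return K,cv2.Rodrigues(np.array(i["rvec"],float))[0],np.array(i["tvec"],float).reshape(3)
def world(c,uv,z=None,d=None):
    K,Rm,t=c; uv=np.atleast_2d(uv).astype(float)
    r=np.c_[uv,np.ones(len(uv))]@np.linalg.inv(K).T
    if d is not None: return (r*np.asarray(d).reshape(-1,1)-t)@Rm
    o=-Rm.T@t; w=r@Rm; return o+w*((z-o[2])/w[:,2])[:,None]
def proj(c,X):
    K,Rm,t=c; p=(np.atleast_2d(X)@Rm.T+t)@K.T; return p[:,:2]/p[:,2:]
def pts(c,mask,dep):
    v,u=np.nonzero(mask&(dep>0)); return world(c,np.c_[u,v],d=dep[v,u])
E
python3 - <<'E'
from h import *
for n in("scene","side"):
    p,d=bot.capture(n); cv2.imwrite(f"pics/{n}0.png",p[:,:,::-1]); c=cam(n)
    print(n,"cam at",-c[1].T@c[2])
    for k in("jig","window","boss","crank_grip","bush_mouth","pin_grip","tpin_head","block","housing","tape","screwdriver"):
        for r in bot.regions_of(n,k)[:3]:
            m=r["pixels"]; P=pts(c,m,d)
            if len(P): print(k,round(r["p"],2),np.round(r["bbox"]),np.round(np.median(P,0),3),np.round(np.percentile(P[:,2],97),3))
E
```

```text
scene cam at [ 1.11625286 -0.90427825  1.30587301]
jig 0.95 [342. 209. 104.  76.] [0.613 0.056 0.039] 0.089
window 0.7 [344. 208.  99.  77.] [0.614 0.057 0.038] 0.089
boss 0.68 [339. 197.  41.  35.] [0.569 0.083 0.058] 0.068
crank_grip 0.81 [337. 202.  56.  50.] [0.559 0.051 0.052] 0.098
bush_mouth 0.73 [343. 206.  99.  78.] [0.613 0.055 0.04 ] 0.089
pin_grip 0.72 [235. 246.  16.  30.] [ 0.416 -0.325  0.102] 0.14
pin_grip 0.68 [252. 231.  11.  24.] [ 0.421 -0.237  0.094] 0.132
pin_grip 0.61 [259. 251.   7.  10.] [ 0.498 -0.291  0.089] 0.106
tpin_head 0.67 [250. 270.  20.   9.] [ 0.517 -0.356  0.084] 0.092
block 0.88 [257. 271.  26.  42.] [ 0.518 -0.336  0.05 ] 0.058
housing 0.6 [382. 156.  48.  44.] [0.593 0.421 0.027] 0.069
housing 0.25 [190. 302.  24.  49.] [ 0.411 -0.559  0.021] 0.028
housing 0.24 [323. 285.  24.  19.] [ 0.724 -0.273  0.05 ] 0.064
tape 0.66 [322. 285.  25.  17.] [ 0.727 -0.271  0.05 ] 0.064
screwdriver 0.85 [188. 310.  15.  31.] [ 0.412 -0.564  0.022] 0.029
screwdriver 0.56 [343. 210. 105.  80.] [0.614 0.055 0.04 ] 0.089
side cam at [ 0.278331   -0.88494962  1.023
[... 305 characters left out ...]
sh_mouth 0.72 [399. 265.  23.  28.] [ 0.709 -0.274  0.055] 0.063
pin_grip 0.68 [333. 256.   7.  24.] [ 0.537 -0.205  0.058] 0.099
pin_grip 0.64 [297. 293.  12.  40.] [ 0.406 -0.326  0.108] 0.14
pin_grip 0.63 [294. 265.  14.  29.] [ 0.412 -0.239  0.102] 0.132
tpin_head 0.64 [343. 297.  14.  15.] [ 0.512 -0.356  0.086] 0.091
block 0.94 [335. 298.  45.  52.] [ 0.497 -0.332  0.051] 0.056
housing 0.85 [301. 130.  44.  47.] [0.599 0.426 0.03 ] 0.07
housing 0.39 [308. 377.  46.  47.] [ 0.394 -0.536  0.02 ] 0.026
tape 0.62 [401. 264.  25.  26.] [ 0.706 -0.275  0.055] 0.063
tape 0.21 [336. 297.  42.  50.] [ 0.497 -0.333  0.051] 0.056
screwdriver 0.81 [310. 377.  45.  45.] [ 0.398 -0.544  0.022] 0.027
```

```bash
python3 -c "
import time; from station import bot; print(bot.observe()); print(bot.tip_extent)"
```

```text
{'time_s': 1.2, 'joint_pos': array([-1.43210126,  0.47699983,  0.02243438,  1.5553852 , -0.01150972,
        1.10929363, -0.08311692]), 'qd': array([ 0.00188813,  0.00037509, -0.00243961,  0.00172844,  0.00153443,
       -0.00047332, -0.00046412]), 'tau': array([ 3.04624200e-04, -5.96333098e+01,  1.60648417e+00, -2.81546420e+01,
        1.23581287e-02,  1.64836183e-03,  6.03764803e-06]), 'eef_pos': array([0.16491795, 0.65457077, 0.24831495]), 'tool_rot': array([-2.38012019e-06,  1.23120705e-01,  9.92391703e-01,  2.16167204e-05]), 'ft_force': array([-0.67921509, -0.51571774, -0.39216307]), 'moment': array([0.04805656, 0.00210381, 0.01683231]), 'grip_width': 0.08547149450538127}
0.017
```

View pics/scene0.png

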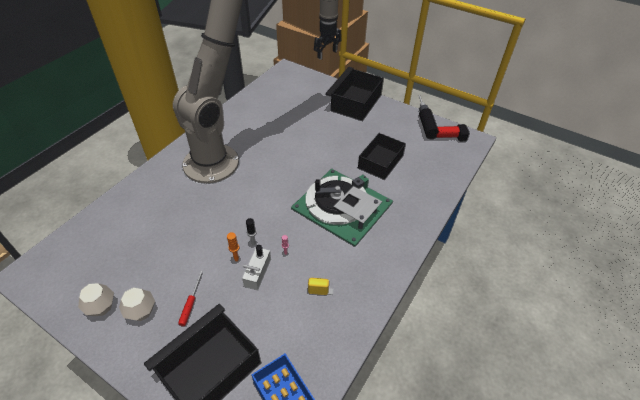

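View pics/side0.png

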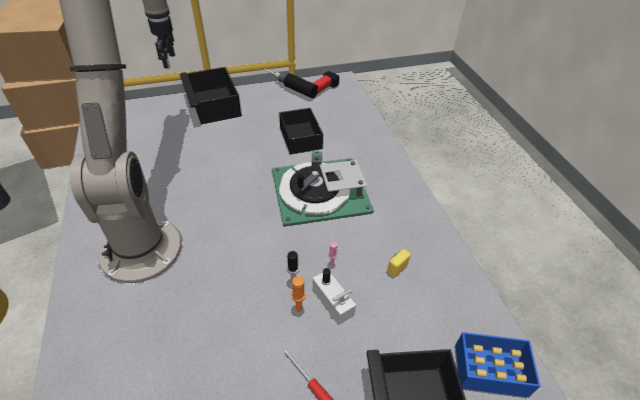

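Four candidates for the pin: orange (scene 233,243), pink (285,243), a larger free-standing black one (251,229), and a smaller black one in the tooling block (260,251). The black one in the block fits, because it is the smaller of the black ones. I'll confirm it from near. First I look at the jig with the wrist camera.

apply_moves(commands=[[[-1, -0.9, -0.35], [0, 0, 0]], [[-1, -0.9, -0.35], [0, 0, 0]], [[-1, -0.9, -0.35], [0, 0, 0]], [[-1, -0.9, -0.35], [0, 0, 0]], [[-1, -0.9, -0.35], [0, 0, 0]], [[-1, -0.9, -0.35], [0, 0, 0]], [[-1, -0.9, -0.35], [0, 0, 0]], [[-1, -0.9, -0.35], [0, 0, 0]], [[-1, -0.9, -0.35], [0, 0, 0]], [[-1, -0.9, -0.35], [0, 0, 0]], [[-1, -0.9, 0], [0, 0, 0]], [[-1, -0.9, 0], [0, 0, 0]]])

```text
time_s: 2.7
eef_pos: [0.5256, 0.1169, 0.3888]
tool_rot: [0.0, 0.123, 0.992, 0.0]
ft_force: [0.5, 1.1, 0.3]
grip_width: 0.0856
```

```bash
python3 - <<'E'
from h import *
o=bot.observe(); print(o["time_s"],o["eef_pos"],o["tool_rot"])
c=cam("wrist"); p,d=bot.capture("wrist"); cv2.imwrite("pics/w1.png",p[:,:,::-1]); np.savez("w1.npz",p=p,d=d,K=c[0],R=c[1],t=c[2])
print("cam",-c[1].T@c[2],c[1][2],c[0][0,0])
for k in("boss","crank_grip","bush_mouth","window"):
    for r in bot.regions_of("wrist",k)[:3]:
        P=pts(c,r["pixels"],d)
        if len(P): print(k,round(r["p"],2),np.round(r["bbox"]),np.round(np.median(P,0),3),np.round(np.percentile(P[:,2],[3,50,97]),3))
E
```

```text
2.7 [0.52560521 0.11690669 0.38884899] [4.72423799e-04 1.22953718e-01 9.92412173e-01 4.88200110e-04]
cam [0.46148295 0.13336562 0.51455308] [ 0.2573364  -0.06405711 -0.96419638] 278.50682881544924
boss 0.91 [314. 189. 100. 100.] [0.555 0.107 0.059] [0.052 0.059 0.065]
crank_grip 0.72 [ 80. 208.  37.  20.] [ 0.493 -0.277  0.087] [0.057 0.087 0.106]
bush_mouth 0.56 [322. 195. 169. 188.] [0.569 0.108 0.041] [0.014 0.041 0.09 ]
window 0.89 [320. 194. 174. 189.] [0.569 0.108 0.042] [0.014 0.042 0.09 ]
window 0.47 [153. 290.  18.  15.] [ 0.687 -0.264  0.038] [0.011 0.038 0.057]
```

View pics/w1.png

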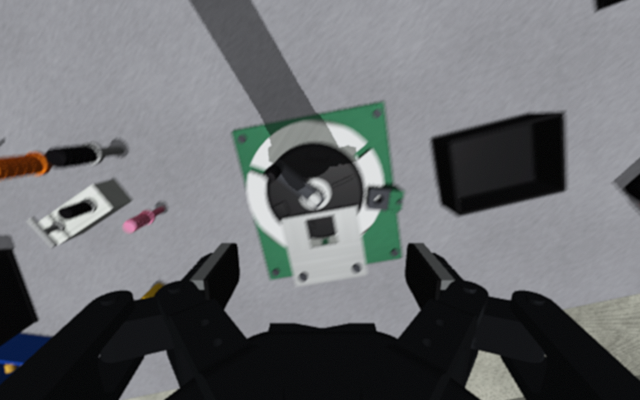

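Wrist picture: the jig is around (320,190), its window at (322,227) and the bush block at (378,197). The tooling block with the small black pin is at (80,208). I'll enlarge both.

```bash
python3 - <<'E'
from h import *
z=np.load("w1.npz"); p,d=z["p"],z["d"]; c=(z["K"],z["R"],z["t"])
a=cv2.resize(p[95:290,225:410],None,fx=3,fy=3,interpolation=cv2.INTER_CUBIC)
b=cv2.resize(p[130:260,0:200],(235,153)); b=cv2.resize(p[170:255,20:140],None,fx=1.9,fy=1.9,interpolation=cv2.INTER_CUBIC)
o=np.zeros((585,800,3),np.uint8); o[:a.shape[0],:a.shape[1]]=a; o[:b.shape[0],560:560+b.shape[1]]=b
cv2.imwrite("pics/crop1.png",o[:,:,::-1])
# green base
hsv=cv2.cvtColor(p,cv2.COLOR_RGB2HSV); g=((hsv[...,0]>40)&(hsv[...,0]<95)&(hsv[...,1]>90)&(d>0)).astype(np.uint8)
v,u=np.nonzero(g); P=pts(c,g>0,d); k=abs(P[:,2]-.015)<.006
r=cv2.minAreaRect((P[k][:,:2]*1000).astype(np.float32)); print(r, cv2.boxPoints(r))
# aluminium/cap tops: height map clusters
X=world(c,np.c_[np.tile(np.arange(640),400),np.repeat(np.arange(400),640)],d=d.ravel()).reshape(400,640,3)
h=np.hypot(X[...,0]-.6,X[...,1]-.09)<.25
for lo,hi in((.035,.043),(.055,.061),(.0615,.0665),(.068,.075),(.08,.094),(.1,.15)):
    m=h&(X[...,2]>lo)&(X[...,2]<hi)&(d>0); vv,uu=np.nonzero(m)
    if len(vv):
        q=X[m]; print(lo,hi,len(vv),q.mean(0),q.min(0),q.max(0),"px",uu.min(),uu.max(),vv.min(),vv.max())
E
```

```text
((595.530029296875, 31.7091064453125), (323.9087219238281, 1180.5263671875), 4.03162956237793) [[ 392.47668  609.12506]
 [ 475.4762  -568.4799 ]
 [ 798.5834  -545.70685]
 [ 715.58386  631.89813]]
0.035 0.043 5246 [0.5336936  0.10218377 0.03933669] [ 0.44772242 -0.02329483  0.03506148] [0.67088185 0.32890679 0.04299461] px 248 452 119 245
0.055 0.061 4331 [0.55838906 0.11243741 0.05902715] [0.48485538 0.01465333 0.05500416] [0.6609068  0.33314773 0.06099501] px 268 463 138 236
0.0615 0.0665 1540 [0.5798835  0.15657502 0.06409193] [0.49626064 0.02128329 0.06150722] [0.65884017 0.33172933 0.06649446] px 273 464 138 231
0.068 0.075 4623 [0.65886131 0.1048444  0.07120342] [0.53315165 0.02159619 0.06800587] [0.73046865 0.33266886 0.07499764] px 282 466 138 285
0.08 0.094 716 [0.53996943 0.07835221 0.08969458] [0.49645977 0.04979373 0.08017341] [0.58288408 0.11311951 0.09366747] px 277 326 159 206
0.1 0.15 228 [0.50619336 0.0537856  0.13224007] [0.49759587 0.04219046 0.10049152] [0.5171017  0.06144574 0.14022333] px 265 282 162 179
```

View pics/crop1.png

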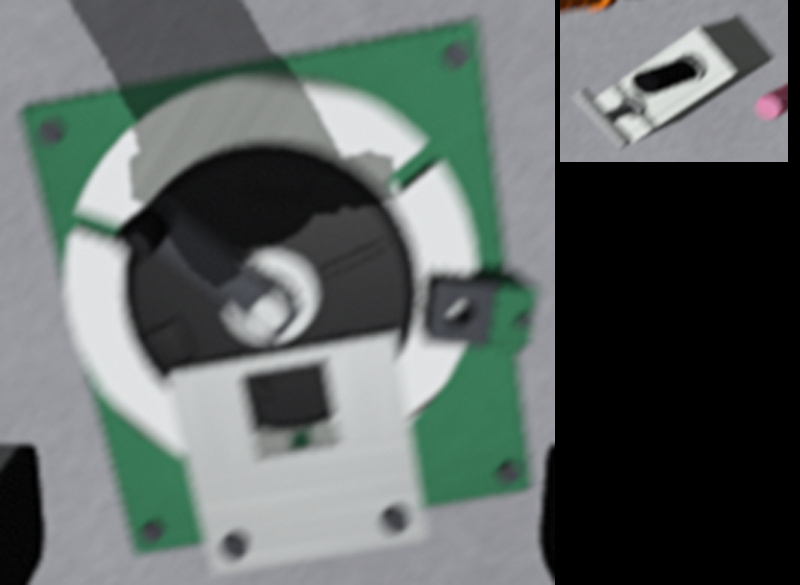

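```bash
cat > fit.py <<'E'
from h import *
from scipy.optimize import least_squares
def axis(c,p,d,guess):
    # rim boundary fit: sample radial white->green edges at z=.039
    hsv=cv2.cvtColor(p,cv2.COLOR_RGB2HSV).astype(float); A=np.array(guess,float)
    grn=((hsv[...,0]>40)&(hsv[...,0]<95)&(hsv[...,1]>80)).astype(np.float32)
    for it in range(4):
        E=[]
        for a in np.radians(np.arange(0,360,2)):
            rr=np.arange(.108,.132,.00025); X=np.c_[A[0]+rr*np.cos(a),A[1]+rr*np.sin(a),np.full(len(rr),.039)]
            uv=proj(c,X).astype(np.float32); s=cv2.remap(grn,uv[:,:1],uv[:,1:],cv2.INTER_LINEAR)[:,0]
            n=np.nonzero(s>.5)[0]
            if len(n) and n[0]>8 and s[n[0]:n[0]+8].mean()>.7: E.append(X[n[0],:2])
        E=np.array(E); f=least_squares(lambda q:np.hypot(*(E-q).T)-.120,A,loss="soft_l1",f_scale=.0007); A=f.x
    return A,len(E),np.median(abs(np.hypot(*(E-A).T)-.12)),np.median(np.hypot(*(E-A).T))
def notches(c,p,A,r=(.1,.104,.108,.112)):
    hsv=cv2.cvtColor(p,cv2.COLOR_RGB2HSV).astype(np.float32); out=[]
    a=np.arange(0,360,.1)
    for q in r:
        X=np.c_[A[0]+q*np.cos(np.radians(a)),A[1]+q*np.sin(np.radians(a)),np.full(len(a),.039)]; uv=proj(c,X).astype(np.float32)
        s=cv2.remap(hsv[...,1],uv[:,:1],uv[:,1:],cv2.INTER_LINEAR)[:,0]>70
        e=np.diff(s.astype(int)); on=np.nonzero(e==1)[0]; off=np.nonzero(e==-1)[0]
        for i in on:
            j=off[off>i]
            if len(j) and 2<(j[0]-i)/10<12: out.append((q,a[i],a[j[0]],np.round((a[i]+a[j[0]])/2,1)))
    return out
E
python3 - <<'E'
from fit import *
z=np.load("w1.npz"); p,d=z["p"],z["d"]; c=(z["K"],z["R"],z["t"])
A=axis(c,p,d,(.575,.1)); print(A); A=A[0]
for n in notches(c,p,A): print(np.round(n,3))
px=lambda x,y:(225+x/3-.33,95+y/3-.33)
b=world(c,px(458,312),z=.065)[0]; w=world(c,[px(*q) for q in((247,375),(327,363),(341,442),(255,458))],z=.071); W=w.mean(0)
print("bush",b,np.hypot(*(b[:2]-A)),np.degrees(np.arctan2(*(b[:2]-A)[::-1])))
print("win",w,W,np.hypot(*(W[:2]-A)),np.degrees(np.arctan2(*(W[:2]-A)[::-1])))
k=world(c,[px(*q) for q in((25,107),(478,18),(527,490),(137,553))],z=.015);print(k,k.mean(0))
v=np.diff(k[[0,3,2,1,0]],axis=0); print(np.degrees(np.arctan2(v[:,1],v[:,0])),np.hypot(v[:,0],v[:,1]))
X=world(c,np.c_[np.tile(np.arange(640),400),np.repeat(np.arange(400),640)],d=d.ravel()); m=(np.hypot(X[:,0]-.506,X[:,1]-.054)<.03)&(X[:,2]>.134)&(X[:,2]<.141)
q=X[m]; print("post",len(q),q.mean(0),cv2.minEnclosingCircle(q[:,:2].astype(np.float32)))
g=q.mean(0)[:2]; print(np.hypot(*(g-A)),np.degrees(np.arctan2(*(g-A)[::-1])))
E
```

```text
(array([0.56727059, 0.09687753]), 117, np.float64(0.0007840413343831037), np.float64(0.12074557648246882))
[1.000e-01 1.140e+02 1.192e+02 1.166e+02]
[1.000e-01 2.361e+02 2.387e+02 2.374e+02]
[1.000e-01 3.526e+02 3.568e+02 3.547e+02]
[1.040e-01 1.141e+02 1.190e+02 1.166e+02]
[1.040e-01 2.361e+02 2.387e+02 2.374e+02]
[1.080e-01 1.142e+02 1.190e+02 1.166e+02]
[1.080e-01 2.362e+02 2.386e+02 2.374e+02]
[1.120e-01 1.140e+02 1.190e+02 1.165e+02]
[1.120e-01 2.362e+02 2.384e+02 2.373e+02]
bush [0.60158031 0.19397431 0.065     ] 0.10298029315517437 70.53883809891217
win [[0.60699124 0.07122515 0.071     ]
 [0.61097964 0.11644374 0.071     ]
 [0.65943084 0.11317633 0.071     ]
 [0.65712151 0.06271839 0.071     ]] [0.63363081 0.0908909  0.071     ] 0.0666297061961579 -5.154931516603525
[[ 0.43517914 -0.01942946  0.015     ]
 [ 0.45088166  0.24455565  0.015     ]
 [ 0.74736774  0.22155921  0.015     ]
 [ 0.72980757 -0.04081993  0.015     ]] [0.59080903 0.10146637 0.015     ]
[ -4.15247553  86.1710933  175.564831   -93.40409194] [0.2954039  0.26296611 0.29737658 0.26445171]
post 165 [0.50717061 0.05209872 0.13793274] ((0.5072788596153259, 0.05129647254943848), 0.010033377446234226)
0.07494764814934345 -143.31123665384308
```

Confirmed: the small black handle stands in the block next to the T-bar (crop, upper right), so the free-standing larger black pin is the decoy. The notch at world 116.6° goes to the bush at 70.5°, about 46° clockwise, which agrees with the crank being opposite the boss. I go to the crank post first.

apply_moves(commands=[[[0.03, -0.845, 0.7], [0, 0, 0]], [[0.02, -0.845, 0.7], [0, 0, 0]], [[0, 0, 0.7], [0, 0, -1]], [[0, 0, 0.7], [0, 0, -1]], [[0, 0, 0.7], [0, 0, -1]], [[0, 0, 0.7], [0, 0, -1]], [[0, 0, 0.6], [0, 0, 0]], [[0, 0, 0.4], [0, 0, 0]], [[0, 0, 0], [0, 0, 0]]])

```text
time_s: 4.08
eef_pos: [0.5056, 0.0542, 0.1795]
tool_rot: [-0.001, -0.087, 0.996, -0.0]
ft_force: [-0.0, -0.6, 1.0]
grip_width: 0.0856
```

```bash
python3 - <<'E'
from h import *
o=bot.observe(); T=o["eef_pos"]; Rt=R.from_quat(np.roll(o["tool_rot"],-1)).as_matrix(); print(o["time_s"],T,Rt[:,1])
c=cam("wrist"); p,d=bot.capture("wrist"); 
X=world(c,np.c_[np.tile(np.arange(640),400),np.repeat(np.arange(400),640)],d=d.ravel()); m=(d.ravel()>0)&(np.hypot(X[:,0]-.507,X[:,1]-.052)<.03)&(X[:,2]>.134)&(X[:,2]<.141)
q=X[m]; print(len(q),cv2.minEnclosingCircle(q[:,:2].astype(np.float32)),q.mean(0)); g=np.r_[q.mean(0)[:2],.116]; print("tool units",Rt.T@(g-T)/.04)
E
```

```text
4.075 [0.50555175 0.0541639  0.17949447] [-1.72674311e-01  9.84978975e-01  3.39906853e-05]
700 ((0.5069823861122131, 0.05212332680821419), 0.010020231828093529) [0.50621823 0.05196754 0.1379116 ]
tool units [-0.01024973 -0.05701523  1.58734173]
```

apply_moves(commands=[[[0, -0.05, 0.6], [0, 0, 0]], [[0, 0, 0.6], [0, 0, 0]], [[0, 0, 0.39], [0, 0, 0]], [[0, 0, 0], [0, 0, 0]]])

```text
time_s: 4.62
eef_pos: [0.5065, 0.0515, 0.1164]
tool_rot: [-0.0, -0.086, 0.996, -0.0]
ft_force: [1.0, -0.7, 1.2]
grip_width: 0.0854
```

apply_moves(commands=[[[0, 0, 0], [0, 0, 0]], [[0, 0, 0], [0, 0, 0]], [[0, 0, 0], [0, 0, 0]], [[0, 0, 0], [0, 0, 0]], [[0, 0, 0], [0, 0, 0]]], jaw=1, grip_force=40)

```text
time_s: 5.25
eef_pos: [0.5069, 0.0519, 0.1172]
tool_rot: [0.0, -0.086, 0.996, 0.0]
ft_force: [-2.1, 1.9, 5.3]
grip_width: 0.0189
```

```bash
python3 - <<'E'
from h import *
# plan arc in tool units: 10 rows
o=bot.observe(); T=o["eef_pos"]; Rt=R.from_quat(np.roll(o["tool_rot"],-1)).as_matrix()
A=np.array([.5673,.0969]); v=T[:2]-A; print(T,np.hypot(*v),np.degrees(np.arctan2(v[1],v[0])),o["ft_force"],o["grip_width"])
# refine radius to 75: centre along v
th=np.arctan2(v[1],v[0]); rad=.075; yaw=0
for tot,n in((43,11),):
    for k in range(n):
        a0=th-np.radians(tot/n*k); a1=a0-np.radians(tot/n)
        D=rad*np.array([np.cos(a1)-np.cos(a0),np.sin(a1)-np.sin(a0),0])
        Rz=R.from_euler("z",-yaw,degrees=True).as_matrix()@Rt
        print(np.round(Rz.T@D/.04,3)); yaw+=3
E
```

```text
[0.50692312 0.05192688 0.11718741] 0.07528578274786703 -143.31855981065948 [-2.0707686   1.94112391  5.25263481] 0.01890282441981123
[0.054 0.116 0.   ]
[0.052 0.117 0.   ]
[0.05  0.118 0.   ]
[0.048 0.118 0.   ]
[0.046 0.119 0.   ]
[0.044 0.12  0.   ]
[0.042 0.121 0.   ]
[0.041 0.121 0.   ]
[0.039 0.122 0.   ]
[0.037 0.123 0.   ]
[0.035 0.123 0.   ]
```

apply_moves(commands=[[[0.054, 0.116, 0], [0, 0, 0.5]], [[0.052, 0.117, 0], [0, 0, 0.5]], [[0.05, 0.118, 0], [0, 0, 0.5]], [[0.048, 0.118, 0], [0, 0, 0.5]], [[0.046, 0.119, 0], [0, 0, 0.5]], [[0.044, 0.12, 0], [0, 0, 0.5]], [[0.042, 0.121, 0], [0, 0, 0.5]], [[0.041, 0.121, 0], [0, 0, 0.5]], [[0.039, 0.122, 0], [0, 0, 0.5]], [[0.037, 0.123, 0], [0, 0, 0.5]], [[0.035, 0.123, 0], [0, 0, 0.5]], [[0, 0, 0], [0, 0, 0]]])

```text
time_s: 6.75
eef_pos: [0.4909, 0.0987, 0.117]
tool_rot: [-0.001, 0.204, 0.979, -0.003]
ft_force: [-6.7, -14.9, 14.7]
grip_width: 0.019
```

```bash
python3 - <<'E'
from fit import *
o=bot.observe(); T=o["eef_pos"]; A=np.array([.5673,.0969]); v=T[:2]-A; print(T,np.hypot(*v),np.degrees(np.arctan2(v[1],v[0])),o["ft_force"])
c=cam("wrist"); p,d=bot.capture("wrist"); cv2.imwrite("pics/w2.png",p[:,:,::-1]); np.savez("w2.npz",p=p,d=d,K=c[0],R=c[1],t=c[2])
try:
    B=axis(c,p,d,A); print(B)
    for n in notches(c,p,B[0]): print(np.round(n,3))
except Exception as e: print(e)
E
```

```text
[0.49091112 0.09870796 0.11702945] 0.07641027711809642 178.64418225568323 [ -6.71909299 -14.94296881  14.67511005]
(array([0.56579938, 0.09775956]), 77, np.float64(0.00025080691734317984), np.float64(0.12000064257314258))
[1.000e-01 1.949e+02 1.994e+02 1.972e+02]
[1.040e-01 1.951e+02 1.994e+02 1.972e+02]
[1.080e-01 1.951e+02 1.994e+02 1.972e+02]
[1.120e-01 1.952e+02 1.993e+02 1.972e+02]
```

View pics/w2.png

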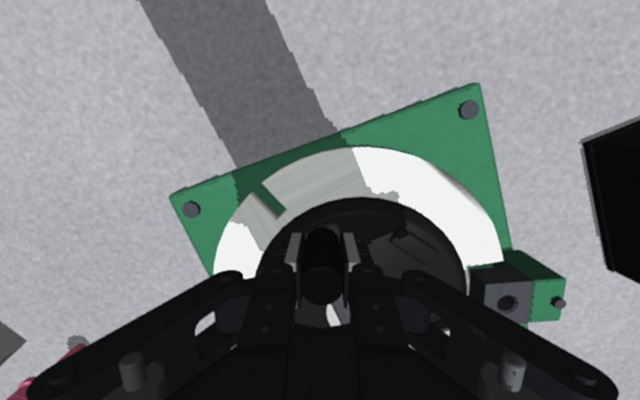

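The table has turned about 39°. One notch shows clearly at (265,197) and the bush hole at (508,303). I'll refine the bush angle in this same picture.

```bash
python3 - <<'E'
from fit import *
z=np.load("w2.npz"); p,d=z["p"],z["d"]; c=(z["K"],z["R"],z["t"])
A=np.array([.5658,.09776])
x0,y0=460,240; s=5
a=cv2.resize(p[y0:y0+80,x0:x0+115],None,fx=s,fy=s,interpolation=cv2.INTER_CUBIC)
a=cv2.convertScaleAbs(a,alpha=1.6,beta=20)
g=cv2.cvtColor(p,cv2.COLOR_RGB2GRAY); 
# hole: ellipse of projected 6.5mm circle, best dark contrast over bush positions
best=[]
th=np.linspace(0,2*np.pi,60,endpoint=False)
for r in np.arange(.100,.114,.0005):
    for al in np.arange(64,78,.25):
        C=A+r*np.array([np.cos(np.radians(al)),np.sin(np.radians(al))])
        def ring(q):
            X=np.c_[C[0]+q*np.cos(th),C[1]+q*np.sin(th),np.full(60,.065)]; uv=proj(c,X).astype(np.float32)
            return cv2.remap(g.astype(np.float32),uv[:,:1],uv[:,1:],cv2.INTER_LINEAR)[:,0]
        best.append((np.median(ring(.0078)-ring(.0052)),r,al,C[0],C[1]))
best.sort(reverse=True); print(np.round(best[:6],4))
C=np.array(best[0][3:])
for q in (.0065,):
    X=np.c_[C[0]+q*np.cos(th),C[1]+q*np.sin(th),np.full(60,.065)]
    for u in proj(c,X): cv2.circle(a,(int((u[0]-x0+.5)*s),int((u[1]-y0+.5)*s)),1,(255,0,0),-1)
cv2.imwrite("pics/bush.png",a[:,:,::-1])
# seat height of bush top
X=pts(c,np.pad(np.ones((20,20),bool),((290,90),(475,145))),d); print(np.median(X[:,2]))
E
```

```text
[[44.8672  0.1065 71.5     0.5996  0.1988]
 [44.6528  0.106  71.5     0.5994  0.1983]
 [44.5996  0.1065 71.75    0.5992  0.1989]
 [44.3633  0.1065 71.25    0.6     0.1986]
 [43.2031  0.107  71.75    0.5993  0.1994]
 [42.9229  0.107  71.25    0.6002  0.1991]]
0.06508475275845663
```

View pics/bush.png

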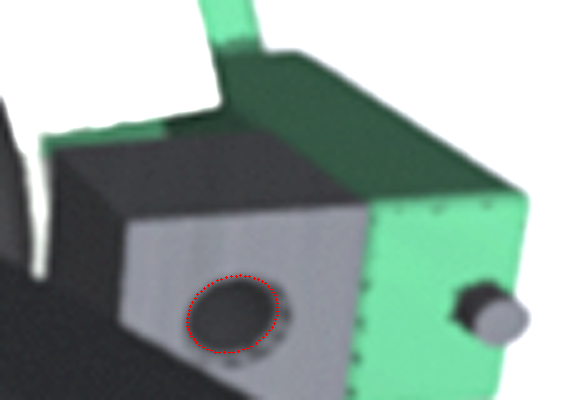

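```bash
cat >> fit.py <<'E'
def notchfit(c,p,A,lo,hi,step=.1):
    hsv=cv2.cvtColor(p,cv2.COLOR_RGB2HSV); grn=((hsv[...,0]>40)&(hsv[...,0]<95)&(hsv[...,1]>70))
    U=np.c_[np.tile(np.arange(640),400),np.repeat(np.arange(400),640)]
    P=world(c,U,z=.039)[:,:2]-A; Q=world(c,U,z=.025)[:,:2]-A; r=np.hypot(*P.T); G=grn.ravel(); best=[]
    ang=np.degrees(np.arctan2(P[:,1],P[:,0]))
    for f in np.arange(lo,hi,step):
        e=np.array([np.cos(np.radians(f)),np.sin(np.radians(f))]); n=np.array([-e[1],e[0]])
        k=(abs(P@n)<.022)&(P@e>.094)&(P@e<.114)
        m=(abs(P@n)<.00675)&(abs(Q@n)<.00675)
        best.append(((m&G&k).sum()/((m|G)&k).sum(),f,(G&k).sum()))
    return max(best)
E
python3 - <<'E'
from fit import *
z=np.load("w2.npz"); c=(z["K"],z["R"],z["t"]); print(-c[1].T@c[2])
print(notchfit(c,z["p"],np.array([.5658,.09776]),185,210))
z=np.load("w1.npz"); c=(z["K"],z["R"],z["t"]); A=np.array([.56727,.09688])
print(notchfit(c,z["p"],A,105,130),notchfit(c,z["p"],A,225,250))
E
```

```text
[0.4308935  0.12628245 0.24284705]
(np.float64(0.9572953736654805), np.float64(198.69999999999922), np.int64(269))
(np.float64(0.8571428571428571), np.float64(115.99999999999937), np.int64(66)) (np.float64(0.40298507462686567), np.float64(239.1999999999992), np.int64(27))
```

apply_moves(commands=[[[0.024, 0.061, 0], [0, 0, 0]], [[0.021, 0.062, 0], [0, 0, 0]], [[0.018, 0.063, 0], [0, 0, 0]], [[0, 0, 0], [0, 0, 0]]])

```text
time_s: 7.3
eef_pos: [0.4906, 0.1062, 0.117]
tool_rot: [-0.002, 0.204, 0.979, -0.003]
ft_force: [-9.9, -15.2, 19.9]
grip_width: 0.0191
```

```bash
cat > look.py <<'E'
from fit import *
import sys
o=bot.observe(); T=o["eef_pos"]; print(o["time_s"],T,o["ft_force"],o["tool_rot"])
c=cam("wrist"); p,d=bot.capture("wrist"); np.savez("w3.npz",p=p,d=d,K=c[0],R=c[1],t=c[2])
B=axis(c,p,d,(.566,.0975)); print(B,notchfit(c,p,B[0],180,215))
g=cv2.cvtColor(p,cv2.COLOR_RGB2GRAY).astype(np.float32); th=np.linspace(0,2*np.pi,60,endpoint=False); A=B[0]; best=[]
for r in np.arange(.104,.110,.0005):
    for al in np.arange(66,78,.25):
        C=A+r*np.array([np.cos(np.radians(al)),np.sin(np.radians(al))])
        def ring(q):
            uv=proj(c,np.c_[C[0]+q*np.cos(th),C[1]+q*np.sin(th),np.full(60,.065)]).astype(np.float32)
            return cv2.remap(g,uv[:,:1],uv[:,1:],cv2.INTER_LINEAR)[:,0]
        best.append((np.median(ring(.0078)-ring(.0052)),r,al,C[0],C[1]))
print(np.round(max(best),4))
E
python3 look.py
```

```text
7.3 [0.49056778 0.1061867  0.11696089] [ -9.92188583 -15.22084607  19.93513379] [-0.00221554  0.20377492  0.97901046 -0.00306616]
(array([0.56576495, 0.09785269]), 78, np.float64(0.00025834249816460847), np.float64(0.12000662672894138)) (np.float64(0.9324324324324325), np.float64(193.29999999999924), np.int64(276))
[34.1206  0.1065 71.75    0.5991  0.199 ]
```

apply_moves(commands=[[[0.009, 0.029, 0], [0, 0, 0]], [[0.009, 0.029, 0], [0, 0, 0]], [[0, 0, 0], [0, 0, 0]]])

```text
time_s: 7.72
eef_pos: [0.4906, 0.1087, 0.117]
tool_rot: [-0.002, 0.204, 0.979, -0.003]
ft_force: [-11.1, -15.6, 20.6]
grip_width: 0.0187
```

```bash
python3 look.py
```

```text
7.725 [0.49057311 0.10866751 0.11696515] [-11.05575381 -15.63430329  20.5831769 ] [-0.00248352  0.20366068  0.97903357 -0.00307058]
(array([0.56582488, 0.09783207]), 78, np.float64(0.0002618915106065989), np.float64(0.12001376282212362)) (np.float64(0.9368770764119602), np.float64(191.29999999999936), np.int64(282))
[27.0332  0.107  72.      0.5989  0.1996]
```

apply_moves(commands=[[[-0.02, -0.03, 0.03], [0, 0, 0]], [[0, 0, 0], [0, 0, 0]]])

```text
time_s: 8.02
eef_pos: [0.491, 0.1087, 0.1166]
tool_rot: [-0.003, 0.203, 0.979, -0.002]
ft_force: [-14.4, -11.7, 30.0]
grip_width: 0.0189
```

```bash
python3 look.py
```

```text
8.025 [0.49097373 0.10872711 0.11661767] [-14.3967781  -11.74455747  30.02337508] [-0.00263943  0.20285262  0.97920372 -0.00198253]
(array([0.56574716, 0.09781477]), 78, np.float64(0.00025265677569609457), np.float64(0.11999429184490892)) (np.float64(0.930921052631579), np.float64(191.29999999999936), np.int64(283))
[26.6543  0.107  72.      0.5988  0.1996]
```

apply_moves(commands=[[[0.024, -0.038, -0.08], [0, 0, 0]], [[0, 0, 0], [0, 0, 0]]])

```text
time_s: 8.32
eef_pos: [0.4908, 0.1088, 0.117]
tool_rot: [-0.0, 0.202, 0.979, -0.002]
ft_force: [3.7, -8.6, -16.3]
grip_width: 0.0187
```

apply_moves(commands=[[[0, 0, 0], [0, 0, 0]], [[0, 0, 0], [0, 0, 0]], [[0, 0, -0.5], [0, 0, 0]], [[0, 0, -0.8], [0, 0, 0]], [[0, 0, -1], [0, 0, 0]]], jaw=-1)

```text
time_s: 8.95
eef_pos: [0.4916, 0.1126, 0.2116]
tool_rot: [-0.0, 0.2, 0.98, -0.0]
ft_force: [0.7, 1.2, -0.0]
grip_width: 0.0857
```

```bash
python3 look.py; python3 - <<'E'
from h import *
z=np.load("w3.npz"); cv2.imwrite("pics/w4.png",z["p"][:,:,::-1])
E
```

```text
8.95 [0.49163029 0.11259252 0.21156562] [ 0.6572341   1.15035037 -0.03081259] [-3.36240054e-04  2.00287482e-01  9.79737096e-01 -1.86838369e-04]
(array([0.56557362, 0.09750223]), 87, np.float64(0.000495258615292149), np.float64(0.12025631153893716)) (np.float64(0.8994082840236687), np.float64(191.69999999999933), np.int64(152))
[26.4351  0.1095 70.5     0.6021  0.2007]
```

View pics/w4.png

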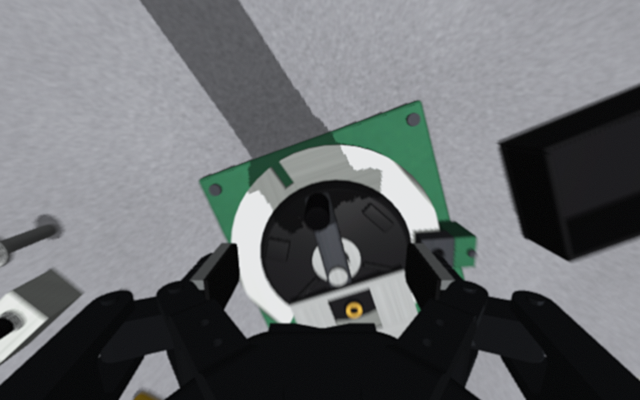

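The brass boss shows in the window at (353,308), and the notch has stayed at about 71.5°, under the bush. Next I go for the pin.

apply_moves(commands=[[[-0.39, -0.87, -0.2], [0, 0, 0]], [[-0.39, -0.87, -0.2], [0, 0, 0]], [[-0.39, -0.87, -0.2], [0, 0, 0]], [[-0.39, -0.87, -0.2], [0, 0, 0]], [[-0.39, -0.87, -0.2], [0, 0, 0]], [[-0.39, -0.87, 0], [0, 0, 0]], [[-0.39, -0.87, 0], [0, 0, 0]], [[-0.39, -0.87, 0], [0, 0, 0]], [[-0.39, -0.87, 0], [0, 0, 0]], [[-0.39, -0.87, 0], [0, 0, 0]]])

```text
time_s: 10.25
eef_pos: [0.4991, -0.2699, 0.2509]
tool_rot: [0.001, 0.2, 0.98, 0.0]
ft_force: [0.5, -0.3, 0.2]
grip_width: 0.0854
```

apply_moves(commands=[[[0, 0, 0], [0, 0, 1]], [[0, 0, 0], [0, 0, 1]], [[0, 0, 0], [0, 0, 1]], [[0, 0, 0], [0, 0, 1]], [[0, 0, 0], [0, 0, 1]], [[0, 0, 0], [0, 0, 1]], [[0, 0, 0], [0, 0, 1]], [[0, 0, 0], [0, 0, 1]], [[0, 0, 0], [0, 0, 1]], [[0, 0, 0], [0, 0, 0]]], jaw=-0.3)

```text
time_s: 11.5
eef_pos: [0.499, -0.2687, 0.2507]
tool_rot: [0.0, 0.623, 0.782, 0.0]
ft_force: [-0.6, -0.5, 0.2]
grip_width: 0.056
```

```bash
cat > pin.py <<'E'
from h import *
o=bot.observe(); T=o["eef_pos"]; Rt=R.from_quat(np.roll(o["tool_rot"],-1)).as_matrix(); print(o["time_s"],T,Rt[:,1],o["joint_pos"],o["grip_width"])
c=cam("wrist"); p,d=bot.capture("wrist"); cv2.imwrite("pics/w5.png",p[:,:,::-1])
X=world(c,np.c_[np.tile(np.arange(640),400),np.repeat(np.arange(400),640)],d=d.ravel()); ok=(d.ravel()>0)&(np.hypot(X[:,0]-.5,X[:,1]+.31)<.12)
b=X[ok&(abs(X[:,2]-.054)<.003)]; r=cv2.minAreaRect((b[:,:2]*1000).astype(np.float32)); print("block",len(b),r)
m=ok&(X[:,2]>.098)&(X[:,2]<.109); q=X[m]; print("top",len(q),cv2.minEnclosingCircle(q[:,:2].astype(np.float32)),np.median(q,0))
for k in("pin_grip","tpin_head"):
    for rr in bot.regions_of("wrist",k)[:3]:
        P=pts(c,rr["pixels"],d); print(k,rr["p"],np.round(rr["bbox"]),np.median(P,0) if len(P) else 0)
E
python3 pin.py
```

```text
11.5 [ 0.49902436 -0.26872925  0.25071101] [9.74539564e-01 2.24215468e-01 2.50082075e-04] [-0.33766406  0.42480781  0.95652612  1.86053726 -0.39627108  1.06077109
  1.00191031] 0.05596662266408815
block 3089 ((502.2059631347656, -290.84832763671875), (81.73191833496094, 192.6545867919922), 1.6157552003860474)
top 545 ((0.4691111445426941, -0.25219765305519104), 0.09070190042257309) [ 0.48850208 -0.28419798  0.10407181]
pin_grip 0.96 [311. 200.  23.  28.] [ 0.49191488 -0.27917709  0.10276752]
pin_grip 0.84 [244. 133.  53.  38.] [ 0.41932844 -0.22816546  0.1302637 ]
pin_grip 0.69 [372. 132.  29.  22.] [ 0.53357994 -0.20075953  0.09649514]
tpin_head 0.82 [315. 254.  47.  24.] [ 0.51256297 -0.35039845  0.08819339]
tpin_head 0.3 [313. 198.  21.  29.] [ 0.49211647 -0.27923037  0.10328036]
```

View pics/w5.png

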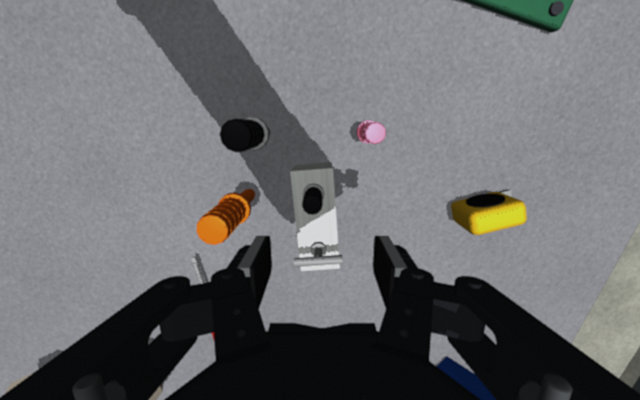

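Pin target at (312,200). The T-pin is at (316,257), and the decoys are black (240,133), orange (215,228) and pink (372,132). I'll refine the pin centre and descend.

```bash
python3 - <<'E'
from h import *
o=bot.observe(); T=o["eef_pos"]; Rt=R.from_quat(np.roll(o["tool_rot"],-1)).as_matrix()
c=cam("wrist"); p,d=bot.capture("wrist"); r=bot.regions_of("wrist","pin_grip")[0]
P=pts(c,r["pixels"],d); t=P[P[:,2]>.1]; e=cv2.minEnclosingCircle(t[:,:2].astype(np.float32)); print(len(t),e,t.mean(0),np.percentile(t[:,2],[50,98]))
g=np.r_[t.mean(0)[:2],.082]; print(np.round(Rt.T@(g-T)/.04,3))
E
```

```text
316 ((0.49229076504707336, -0.2838694155216217), 0.010623113252222538) [ 0.4924645  -0.28343309  0.10403523] [0.10415416 0.10546375]
[-0.319 -0.238  4.219]
```

apply_moves(commands=[[[-0.16, -0.12, 0.4], [0, 0, 0]], [[-0.16, -0.12, 0.6], [0, 0, 0]], [[0, 0, 0.8], [0, 0, 0]], [[0, 0, 0.8], [0, 0, 0]], [[0, 0, 0.8], [0, 0, 0]], [[0, 0, 0.5], [0, 0, 0]], [[0, 0, 0.3], [0, 0, 0]], [[0, 0, 0], [0, 0, 0]]])

```text
time_s: 12.75
eef_pos: [0.4918, -0.2838, 0.0823]
tool_rot: [-0.0, 0.624, 0.782, -0.0]
ft_force: [0.1, -1.6, 0.2]
grip_width: 0.0553
```

apply_moves(commands=[[[0, 0, 0], [0, 0, 0]], [[0, 0, 0], [0, 0, 0]], [[0, 0, 0], [0, 0, 0]], [[0, 0, 0], [0, 0, 0]]], jaw=1, grip_force=30)

```text
time_s: 13.25
eef_pos: [0.4927, -0.284, 0.0836]
tool_rot: [0.001, 0.623, 0.782, 0.0]
ft_force: [-0.6, 0.5, 6.2]
grip_width: 0.0202
```

apply_moves(commands=[[[0, 0, -0.4], [0, 0, 0]], [[0, 0, -0.8], [0, 0, 0]], [[0, 0, -1], [0, 0, 0]], [[0, 0, -1], [0, 0, 0]], [[0, 0, -0.9], [0, 0, 0]], [[0, 0, 0], [0, 0, 0]]])

```text
time_s: 14.0
eef_pos: [0.4931, -0.2847, 0.2499]
tool_rot: [0.002, 0.624, 0.782, 0.001]
ft_force: [0.0, 0.5, -2.2]
grip_width: 0.0199
```

apply_moves(commands=[[[0.9, 0.43, 0], [0, 0, 0]], [[0.92, 0.44, 0], [0, 0, 0]], [[0.92, 0.44, 0], [0, 0, 0]], [[0.92, 0.44, 0], [0, 0, 0]], [[0.92, 0.44, 0], [0, 0, 0]], [[0.92, 0.44, 0], [0, 0, 0]], [[0.92, 0.44, 0], [0, 0, 0]], [[0.92, 0.44, 0], [0, 0, 0]], [[0.92, 0.44, 0], [0, 0, 0]], [[0.92, 0.44, 0], [0, 0, 0]], [[0.92, 0.44, 0], [0, 0, 0]], [[0.9, 0.44, 0], [0, 0, 0]]])

```text
time_s: 15.5
eef_pos: [0.599, 0.1935, 0.2457]
tool_rot: [-0.001, 0.623, 0.782, -0.001]
ft_force: [0.5, -0.9, -0.9]
grip_width: 0.02
```

```bash
python3 - <<'E'
from fit import *
o=bot.observe(); T=o["eef_pos"]; Rt=R.from_quat(np.roll(o["tool_rot"],-1)).as_matrix(); print(o["time_s"],T,Rt[:,1],o["ft_force"],o["grip_width"])
c=cam("wrist"); p,d=bot.capture("wrist"); np.savez("w6.npz",p=p,d=d,K=c[0],R=c[1],t=c[2])
cv2.imwrite("pics/w6.png",p[:,:,::-1]); 
for n in("side","scene"):
    q,dd=bot.capture(n); np.savez(n+"6.npz",p=q,d=dd); cc=cam(n)
    r=bot.regions_of(n,"pin_grip")
    for k in r[:3]: 
        P=pts(cc,k["pixels"],dd); print(n,k["p"],np.round(k["bbox"]),np.median(P,0) if len(P) else 0)
print(proj(c,[T,[.5995,.1988,.065]]))
E
```

```text
15.5 [0.59899294 0.19353783 0.24571594] [ 0.97488274  0.22270963 -0.00201486] [ 0.53400436 -0.89408307 -0.85779775] 0.01998746441844879
side 0.83 [298. 294.  13.  37.] [ 0.40498932 -0.32644826  0.10485187]
side 0.59 [318. 122.   7.  28.] [0.59966468 0.19346988 0.22573501]
side 0.5 [294. 267.  10.  29.] [ 0.41182434 -0.2387704   0.09989233]
scene 0.76 [254. 231.  11.  24.] [ 0.42135342 -0.23662562  0.09211397]
scene 0.72 [235. 246.  14.  29.] [ 0.41546068 -0.32511789  0.09938882]
scene 0.64 [287. 245.  13.  18.] [ 0.54152692 -0.20687398  0.06538471]
[[320.03759341 262.48964165]
 [322.96706935 180.77056264]]
```

View pics/w6.png

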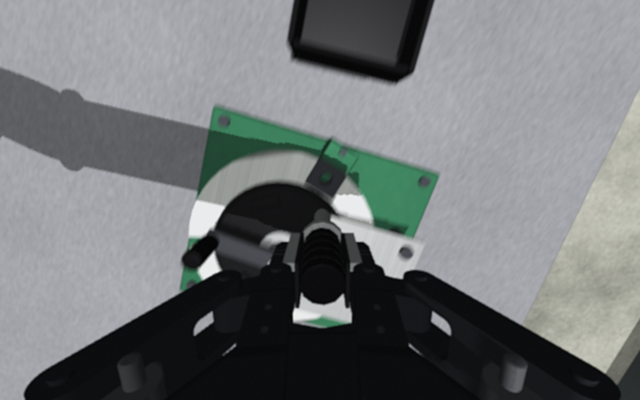

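The pin is held, and the bush hole at (327,177) shows green through it, so the notch is under the bush. I hover close above the mouth and check tip against hole.

apply_moves(commands=[[[0.13, 0.04, 0.5], [0, 0, 0]], [[0, 0, 0.7], [0, 0, 0]], [[0, 0, 0.6], [0, 0, 0]], [[0, 0, 0.4], [0, 0, 0]], [[0, 0, 0], [0, 0, 0]]])

```text
time_s: 16.38
eef_pos: [0.5992, 0.197, 0.1571]
tool_rot: [-0.001, 0.624, 0.782, -0.001]
ft_force: [0.2, 0.3, -0.5]
grip_width: 0.0201
```

```bash
python3 - <<'E'
from fit import *
o=bot.observe(); T=o["eef_pos"]; Rt=R.from_quat(np.roll(o["tool_rot"],-1)).as_matrix(); print(o["time_s"],T,Rt[:,1],Rt[:,2],o["ft_force"])
c=cam("wrist"); p,d=bot.capture("wrist"); np.savez("w7.npz",p=p,d=d,K=c[0],R=c[1],t=c[2])
th=np.linspace(0,2*np.pi,40); ci=lambda C,r,z:proj(c,np.c_[C[0]+r*np.cos(th),C[1]+r*np.sin(th),np.full(40,z)])
s=6
uv=proj(c,[[.5993,.199,.065]])[0]; print(uv); x0,y0=int(uv[0])-60,int(uv[1])-40
a=cv2.resize(p[y0:y0+95,x0:x0+130],None,fx=s,fy=s,interpolation=cv2.INTER_CUBIC); a=cv2.convertScaleAbs(a,alpha=1.5,beta=25)
for C,r,zz,col in(((.5993,.199),.0065,.065,(255,0,0)),(T[:2],.005,T[2]-.0766,(0,255,255)),(T[:2],.006,T[2]-.0706,(0,255,0)),(T[:2],.013,T[2]-.0016-.028,(255,255,0))):
    for u in ci(C,r,zz): cv2.circle(a,(int((u[0]-x0+.5)*s),int((u[1]-y0+.5)*s)),1,col,-1)
print(x0,y0); cv2.imwrite("pics/w7.png",a[:,:,::-1])
E
```

```text
16.375 [0.59916245 0.19696273 0.1571453 ] [ 0.97512321  0.22164676 -0.00272802] [-0.00254377 -0.00111671 -0.99999614] [ 0.17620934  0.33205701 -0.45197295]
[321.8323166  206.00619233]
261 166
```

View pics/w7.png

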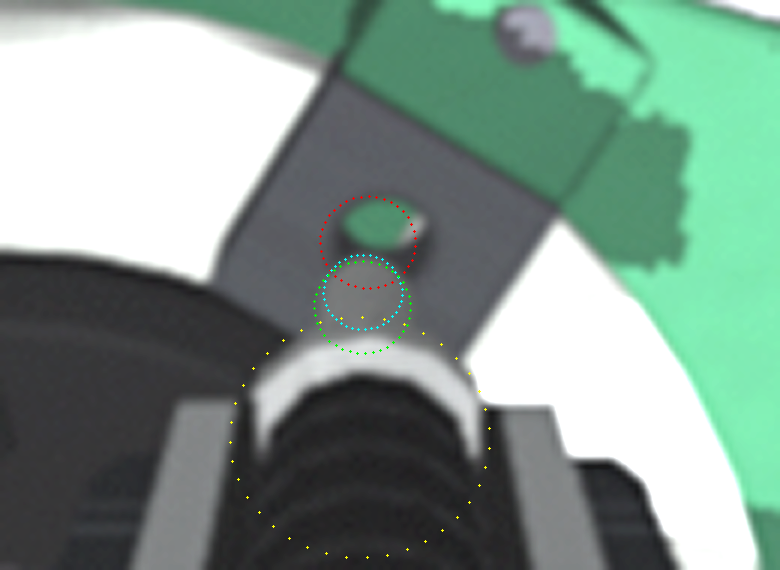

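```bash
python3 - <<'E'
from fit import *
z=np.load("w7.npz"); c=(z["K"],z["R"],z["t"]); f=lambda x,y:(261+x/6-.5,166+y/6-.5)
h=world(c,f(386,243),z=.065)[0]; t=world(c,f(365,293),z=.0805)[0]; print(h,t)
o=bot.observe(); Rt=R.from_quat(np.roll(o["tool_rot"],-1)).as_matrix(); D=h-t; D[2]=0; print(D,Rt.T@D/.04)
# notch green seen through hole: pixel centre of green
hsv=cv2.cvtColor(z["p"],cv2.COLOR_RGB2HSV); 
# hole dark ring boundary fit: bush-top gray level vs hole interior along rays
g=cv2.cvtColor(z["p"],cv2.COLOR_RGB2GRAY).astype(np.float32); th=np.radians(np.arange(0,360,6)); best=[]
for dx in np.arange(-.004,.0041,.0004):
  for dy in np.arange(-.004,.0041,.0004):
    C=h[:2]+[dx,dy]
    def ring(q):
        uv=proj(c,np.c_[C[0]+q*np.cos(th),C[1]+q*np.sin(th),np.full(60,.065)]); k=uv[:,1]<166+250/6
        uv=uv.astype(np.float32); v=cv2.remap(g,uv[:,:1],uv[:,1:],cv2.INTER_LINEAR)[:,0]; return v[k]
    a,b=ring(.0074),ring(.0058)
    n=min(len(a),len(b)); best.append((a.mean()-b.mean()-a.std(),*C))
print(np.round(sorted(best,reverse=True)[:4],4))
E
```

```text
[0.6016857  0.19955425 0.065     ] [0.59942986 0.19696348 0.0805    ]
[0.00225585 0.00259077 0.        ] [ 5.06497169e-02  6.93555028e-02 -6.74940073e-05]
[[0.5753 0.6009 0.2016]
 [0.4501 0.6013 0.2012]
 [0.349  0.6013 0.2008]
 [0.3176 0.6009 0.2008]]
```

apply_moves(commands=[[[0.065, 0.07, 0], [0, 0, 0]], [[0, 0, 0.12], [0, 0, 0]], [[0, 0, 0.12], [0, 0, 0]], [[0, 0, 0.1], [0, 0, 0]], [[0, 0, 0.06], [0, 0, 0]], [[0, 0, 0.06], [0, 0, 0]], [[0, 0, 0], [0, 0, 0]]])

```text
time_s: 17.3
eef_pos: [0.6026, 0.2006, 0.1413]
tool_rot: [-0.0, 0.624, 0.782, 0.0]
ft_force: [-2.7, 0.1, 7.5]
grip_width: 0.0204
```

apply_moves(commands=[[[0, 0, -0.06], [0, 0, 0]], [[0.005, -0.035, 0], [0, 0, 0]], [[0, 0, 0], [0, 0, 0]], [[0, 0, 0.06], [0, 0, 0]], [[0, 0, 0.05], [0, 0, 0]], [[0, 0, 0], [0, 0, 0]]])

```text
time_s: 18.05
eef_pos: [0.6016, 0.2004, 0.1404]
tool_rot: [-0.0, 0.624, 0.782, 0.001]
ft_force: [-5.7, -1.6, 15.3]
grip_width: 0.0203
```

apply_moves(commands=[[[0, 0, -0.1], [0, 0, 0]], [[0, 0, -0.1], [0, 0, 0]], [[0, 0, 0], [0, 0, 0]]])

```text
time_s: 18.42
eef_pos: [0.601, 0.2008, 0.1463]
tool_rot: [0.0, 0.623, 0.782, 0.0]
ft_force: [0.5, -0.4, -1.4]
grip_width: 0.0201
```

```bash
python3 - <<'E'
from fit import *
o=bot.observe(); T=o["eef_pos"]; Rt=R.from_quat(np.roll(o["tool_rot"],-1)).as_matrix(); print(o["time_s"],T,Rt[:,2],o["ft_force"])
c=cam("wrist"); p,d=bot.capture("wrist"); np.savez("w8.npz",p=p,d=d,K=c[0],R=c[1],t=c[2])
th=np.linspace(0,2*np.pi,40); ci=lambda C,r,z:proj(c,np.c_[C[0]+r*np.cos(th),C[1]+r*np.sin(th),np.full(40,z)])
s=8
uv=proj(c,[[.6013,.2,.065]])[0]; x0,y0=int(uv[0])-45,int(uv[1])-30
a=cv2.resize(p[y0:y0+70,x0:x0+95],None,fx=s,fy=s,interpolation=cv2.INTER_CUBIC); a=cv2.convertScaleAbs(a,alpha=1.8,beta=25)
for C,r,zz,col in(((.6013,.200),.0065,.065,(255,0,0)),(T[:2],.005,T[2]-.0766,(0,255,255)),(T[:2],.006,T[2]-.0706,(0,255,0)),(T[:2],.013,T[2]-.0016-.028,(255,255,0))):
    for u in ci(C,r,zz)[::2]: cv2.circle(a,(int((u[0]-x0+.5)*s),int((u[1]-y0+.5)*s)),1,col,-1)
print(x0,y0); cv2.imwrite("pics/w8.png",a[:,:,::-1])
E
```

```text
18.425 [0.60096358 0.20080483 0.1463324 ] [ 3.04204032e-04  4.62042722e-05 -9.99999953e-01] [ 0.49603437 -0.37182837 -1.38044032]
275 183
```

View pics/w8.png

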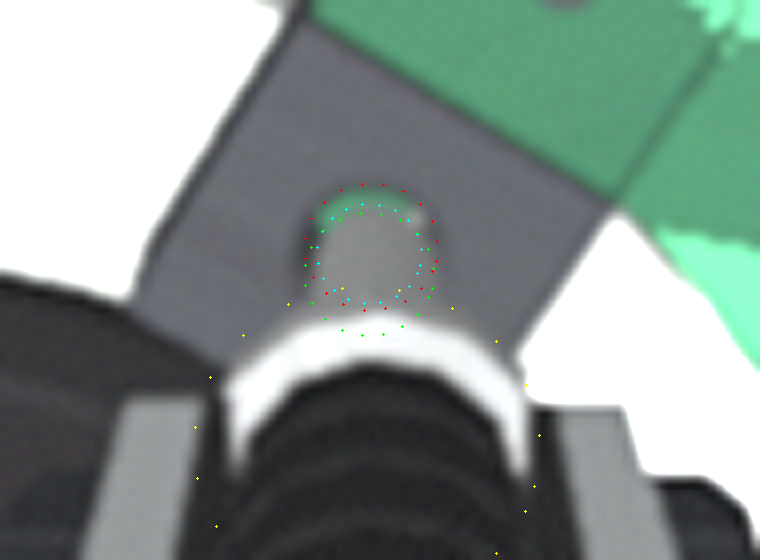

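```bash
python3 - <<'E'
from fit import *
z=np.load("w8.npz"); c=(z["K"],z["R"],z["t"]); f=lambda x,y:(275+x/8-.5,183+y/8-.5)
for hz in(.065,): print("hole",world(c,[f(371,248),f(302,248),f(438,248),f(371,187)],z=hz))
for tz in(.0697,.0715): print("tip",tz,world(c,[f(370,265),f(370,215)],z=tz))
print("collar top rim front", world(c,f(377,312),z=.1463-.0016-.022))
g=cv2.cvtColor(z["p"],cv2.COLOR_RGB2GRAY)
for y in range(203,224): print(y,g[y,308:334])
E
```

```text
hole [[0.60128562 0.19995057 0.065     ]
 [0.59471679 0.19843832 0.065     ]
 [0.607664   0.20141898 0.065     ]
 [0.59989733 0.20600939 0.065     ]]
tip 0.0697 [[0.60124744 0.19976703 0.0697    ]
 [0.60012966 0.204648   0.0697    ]]
tip 0.0715 [[0.60111974 0.20035814 0.0715    ]
 [0.60001189 0.20519569 0.0715    ]]
collar top rim front [[0.59875691 0.2138554  0.1227    ]]
203 [46 46 47 46 47 45 46 47 48 47 48 47 46 47 46 46 46 46 47 46 46 45 47 46
 46 46]
204 [47 46 47 47 47 47 46 47 46 47 46 46 46 46 45 46 46 46 45 46 48 47 46 46
 46 47]
205 [47 46 46 45 46 47 47 47 45 43 43 43 43 44 43 43 45 45 46 45 47 45 46 46
 46 46]
206 [47 46 48 47 47 47 46 44 42 40 41 42 43 43 42 42 42 41 44 45 46 46 45 46
 45 46]
207 [47 46 47 46 46 46 43 41 41 46 51 53 53 53 52 51 47 43 41 42 45 46 46 46
 46 46]
208 [47 47 47 46 46 43 41 43 50 57 61 62 61 60 59 58 56 53 48 45 43 45 46 46
 45 47]
209 [47 46 47 46 43 39 41 51 60 63 61 61 61 59 61 59 60 60 63 56 45 42 46 46
 47 47]
210 [48 48 47 46 39 33 40 55 62 63 61 62 62 62 61 60 59 62 69 64 47 41 45 46
 46 46]
211 [47 48 48 43 36 29 33 50 61 63 63 64 62 
[... 412 characters left out ...]
 64 63 63 63 62 62 61 60 59 58 55 54 49 42 44
 46 47]
217 [44 44 42 38 34 37 51 62 64 65 64 63 64 62 61 60 60 59 56 56 53 50 45 44
 46 47]
218 [45 44 44 39 37 41 54 62 64 65 64 64 63 61 60 61 59 58 56 55 54 50 46 46
 46 47]
219 [45 46 43 41 37 45 56 62 63 61 63 65 65 62 60 60 62 59 57 55 54 51 47 47
 47 46]
220 [45 45 46 42 44 49 57 62 62 62 63 65 67 65 64 62 62 60 59 58 56 52 49 47
 47 47]
221 [45 46 47 48 55 58 62 64 65 66 67 69 71 74 75 74 70 66 62 61 58 56 54 51
 50 49]
222 [ 45  48  52  57  62  67  70  73  76  78  82  90  96 104 107 104  99  88
  77  68  64  62  59  56  54  51]
223 [ 48  54  61  68  76  86  94  99 105 107 113 117 123 127 129 126 124 116
 106  96  87  78  72  65  60  57]
```

Tip and hole are now within about 0.5 mm, so I descend straight.

apply_moves(commands=[[[0, 0, 0.06], [0, 0, 0]], [[0, 0, 0.06], [0, 0, 0]], [[0, 0, 0.06], [0, 0, 0]], [[0, 0, 0.06], [0, 0, 0]], [[0, 0, 0], [0, 0, 0]]])

```text
time_s: 19.1
eef_pos: [0.6008, 0.1999, 0.1364]
tool_rot: [0.0, 0.624, 0.782, -0.0]
ft_force: [-0.1, -1.9, 0.1]
grip_width: 0.0202
```

apply_moves(commands=[[[0, 0, 0.1], [0, 0, 0]], [[0, 0, 0.1], [0, 0, 0]], [[0, 0, 0.1], [0, 0, 0]], [[0, 0, 0.1], [0, 0, 0]], [[0, 0, 0.03], [0, 0, 0]], [[0, 0, 0], [0, 0, 0]]])

```text
time_s: 19.85
eef_pos: [0.6007, 0.2002, 0.1192]
tool_rot: [0.0, 0.624, 0.782, -0.0]
ft_force: [-0.3, -5.0, -2.6]
grip_width: 0.0202
```

apply_moves(commands=[[[0, 0, 0.03], [0, 0, 0]], [[0, 0, 0.03], [0, 0, 0]], [[0, 0, 0], [0, 0, 0]]])

```text
time_s: 20.23
eef_pos: [0.6008, 0.2001, 0.1172]
tool_rot: [0.0, 0.624, 0.782, -0.0]
ft_force: [-0.4, -5.5, 1.3]
grip_width: 0.0205
```

apply_moves(commands=[[[-0.015, 0, 0], [0, 0, 0]], [[0, 0, 0.03], [0, 0, 0]], [[0, 0, 0.03], [0, 0, 0]], [[0, 0, 0], [0, 0, 0]]])

```text
time_s: 20.72
eef_pos: [0.6009, 0.2, 0.1146]
tool_rot: [-0.0, 0.623, 0.782, -0.0]
ft_force: [-0.5, -4.2, 1.5]
grip_width: 0.0208
```

apply_moves(commands=[[[-0.015, 0, 0.02], [0, 0, 0]], [[0, 0, 0.03], [0, 0, 0]], [[0, 0, 0.02], [0, 0, 0]], [[0, 0, 0], [0, 0, 0]]])

```text
time_s: 21.22
eef_pos: [0.601, 0.1997, 0.1117]
tool_rot: [-0.0, 0.623, 0.782, 0.0]
ft_force: [-0.2, -4.3, -0.6]
grip_width: 0.02
```

apply_moves(commands=[[[-0.01, 0, 0.03], [0, 0, 0]], [[0, 0, 0.03], [0, 0, 0]], [[0, 0, 0.03], [0, 0, 0]], [[0, 0, 0], [0, 0, 0]]])

```text
time_s: 21.72
eef_pos: [0.6011, 0.1995, 0.108]
tool_rot: [-0.0, 0.623, 0.782, 0.0]
ft_force: [0.6, -1.3, -1.6]
grip_width: 0.0201
```

```bash
cat > hz.py <<'E'
from fit import *
o=bot.observe(); T=o["eef_pos"]; print(o["time_s"],T,o["ft_force"])
c=cam("wrist"); p,d=bot.capture("wrist"); np.savez("w9.npz",p=p,d=d,K=c[0],R=c[1],t=c[2])
X=pts(c,np.ones(d.shape,bool),d); k=np.hypot(X[:,0]-.601,X[:,1]-.2)<.016; h=np.histogram(X[k,2],np.arange(.06,.16,.003)); print([(round(b,3),int(n)) for n,b in zip(*h) if n])
for n in("side","scene"):
    q,dd=bot.capture(n); cc=cam(n); X=pts(cc,np.ones(dd.shape,bool),dd); k=(np.hypot(X[:,0]-.601,X[:,1]-.2)<.012)&(X[:,2]>.05)&(X[:,2]<.17); h=np.histogram(X[k,2],np.arange(.05,.17,.004)); print(n,[(round(b,3),int(m)) for m,b in zip(*h) if m])
E
python3 hz.py
```

```text
21.725 [0.60112181 0.19947272 0.10803189] [ 0.63320922 -1.32713024 -1.58944472]
[(np.float64(0.06), 2), (np.float64(0.063), 606), (np.float64(0.066), 82), (np.float64(0.078), 32), (np.float64(0.081), 111), (np.float64(0.084), 205), (np.float64(0.087), 66), (np.float64(0.09), 66), (np.float64(0.093), 102), (np.float64(0.096), 108), (np.float64(0.099), 104), (np.float64(0.102), 128), (np.float64(0.105), 139), (np.float64(0.108), 119), (np.float64(0.111), 162), (np.float64(0.114), 172), (np.float64(0.117), 132), (np.float64(0.12), 209), (np.float64(0.123), 231), (np.float64(0.126), 1693), (np.float64(0.129), 454), (np.float64(0.132), 60), (np.float64(0.135), 147), (np.float64(0.138), 43), (np.float64(0.141), 18), (np.float64(0.144), 13), (np.float64(0.147), 12), (np.float64(0.15), 24), (np.float64(0.153), 24), (np.float64(0.156), 16)]
side [(np.float64(0.058), 1), (np.float64(0.062), 8), (np.float64(0.066), 4), (np.float64(0.07), 2), (np.float64(0.074), 2), (np.float64(0.078), 3), (np.float64(0.082), 5), (np.float64(0.086), 3), (np.float64(0.09), 2), (np.float64(0.094), 5), (np.float64(0.098), 3), (np.float64(0.102), 4), (np.float64(0.106), 3), (np.float64(0.11), 3), (np.float64(0.114), 2), (np.float64(0.118), 3), (np.float64(0.122), 6), (np.float64(0.126), 11), (np.float64(0.134), 1), (np.float64(0.142), 1), (np.float64(0.162), 2)]
scene [(np.float64(0.054), 1), (np.float64(0.058), 2), (np.float64(0.062), 7), (np.float64(0.066), 1), (np.float64(0.07), 1), (np.float64(0.078), 1), (np.float64(0.082), 3), (np.float64(0.086), 4), (np.float64(0.09), 3), (np.float64(0.094), 1), (np.float64(0.098), 1), (np.float64(0.102), 2), (np.float64(0.106), 2), (np.float64(0.11), 3), (np.float64(0.114), 1), (np.float64(0.118), 3), (np.float64(0.122), 4), (np.float64(0.126), 9), (np.float64(0.13), 2), (np.float64(0.134), 1), (np.float64(0.142), 1)]
```

The handle top is at 128 mm, so the collar is 13 mm above the bush and the pin is already 8 mm into the notch. I keep easing it down.

apply_moves(commands=[[[0, 0, 0.04], [0, 0, 0]], [[0, 0, 0.04], [0, 0, 0]], [[0, 0, 0.04], [0, 0, 0]], [[0, 0, 0.04], [0, 0, 0]], [[0, 0, 0.04], [0, 0, 0]], [[0, 0, 0], [0, 0, 0]]])

```text
time_s: 22.62
eef_pos: [0.6012, 0.1993, 0.1001]
tool_rot: [-0.0, 0.623, 0.782, 0.0]
ft_force: [-0.4, -0.4, -1.9]
grip_width: 0.0205
```

apply_moves(commands=[[[0, 0, 0.035], [0, 0, 0]], [[0, 0, 0.03], [0, 0, 0]], [[0, 0, 0], [0, 0, 0]]])

```text
time_s: 23.0
eef_pos: [0.6012, 0.1992, 0.0976]
tool_rot: [-0.0, 0.623, 0.782, 0.0]
ft_force: [-0.7, -0.9, -0.4]
grip_width: 0.0205
```

Another 2.5 to 3 mm to go.

apply_moves(commands=[[[0, 0, 0.03], [0, 0, 0]], [[0, 0, 0.03], [0, 0, 0]], [[0, 0, 0.02], [0, 0, 0]], [[0, 0, 0], [0, 0, 0]]])

```text
time_s: 23.5
eef_pos: [0.6012, 0.1992, 0.0947]
tool_rot: [-0.0, 0.624, 0.782, 0.0]
ft_force: [-1.7, 0.2, 2.0]
grip_width: 0.0203
```

```bash
python3 hz.py | cut -c1-700
```

```text
23.5 [0.60123285 0.19918685 0.09467332] [-1.69748375  0.21311466  1.96908056]
[(np.float64(0.06), 2), (np.float64(0.063), 386), (np.float64(0.066), 99), (np.float64(0.069), 259), (np.float64(0.072), 61), (np.float64(0.075), 58), (np.float64(0.078), 63), (np.float64(0.081), 134), (np.float64(0.084), 109), (np.float64(0.087), 84), (np.float64(0.09), 163), (np.float64(0.093), 155), (np.float64(0.096), 83), (np.float64(0.099), 211), (np.float64(0.102), 156), (np.float64(0.105), 149), (np.float64(0.108), 232), (np.float64(0.111), 298), (np.float64(0.114), 1959), (np.float64(0.117), 61), (np.float64(0.12), 79), (np.float64(0.123), 136), (np.float64(0.126), 33), (np.float64(0.129), 13), (np.float64(0.132), 19), (np.float64(0.135), 20), (np.float64(0.138), 24), (np.float64(0.
side [(np.float64(0.058), 1), (np.float64(0.062), 3), (np.float64(0.066), 3), (np.float64(0.07), 5), (np.float64(0.074), 1), (np.float64(0.078), 4), (np.float64(0.082), 2), (np.float64(0.086), 5), (np.float64(0.09), 1), (np.float64(0.094), 4), (np.float64(0.098), 3), (np.float64(0.102), 4), (np.float64(0.106), 2), (np.float64(0.11), 7), (np.float64(0.114), 10), (np.float64(0.122), 1), (np.float64(0.134), 1), (np.float64(0.138), 1), (np.float64(0.15), 1), (np.float64(0.154), 3), (np.float64(0.162), 1)]
scene [(np.float64(0.054), 1), (np.float64(0.058), 1), (np.float64(0.062), 2), (np.float64(0.066), 1), (np.float64(0.074), 2), (np.float64(0.078), 1), (np.float64(0.082), 2), (np.float64(0.086), 3), (np.float64(0.09), 1), (np.float64(0.094), 4), (np.float64(0.102), 1), (np.float64(0.106), 4), (np.float64(0.11), 5), (np.float64(0.114), 6), (np.float64(0.122), 1), (np.float64(0.146), 1), (np.float64(0.15), 1)]
```

The handle top is at about 115 mm, which is home. I press one more light touch, then release.

apply_moves(commands=[[[0, 0, 0.02], [0, 0, 0]], [[0, 0, 0.02], [0, 0, 0]], [[0, 0, 0], [0, 0, 0]]])

```text
time_s: 24.02
eef_pos: [0.6013, 0.1992, 0.0945]
tool_rot: [-0.001, 0.624, 0.782, 0.001]
ft_force: [-6.9, -0.8, 15.9]
grip_width: 0.0206
```

apply_moves(commands=[[[0, 0, -0.02], [0, 0, 0]], [[0, 0, 0], [0, 0, 0]], [[0, 0, 0], [0, 0, 0]], [[0, 0, 0], [0, 0, 0]]], jaw=-0.3)

```text
time_s: 24.52
eef_pos: [0.6012, 0.1991, 0.0935]
tool_rot: [0.0, 0.623, 0.782, -0.0]
ft_force: [-0.2, 0.2, -0.2]
grip_width: 0.0553
```

apply_moves(commands=[[[0, 0, -0.4], [0, 0, 0]], [[0, 0, -0.8], [0, 0, 0]], [[-0.3, 0, -0.9], [0, 0, 0]], [[-0.7, 0, -0.7], [0, 0, 0]], [[-0.9, 0, -0.3], [0, 0, 0]], [[0, 0, 0], [0, 0, 0]]])

```text
time_s: 25.28
eef_pos: [0.6195, 0.1207, 0.2206]
tool_rot: [0.002, 0.626, 0.78, 0.001]
ft_force: [0.1, 0.2, -0.2]
grip_width: 0.0554
```

```bash
python3 - <<'E'
from fit import *
o=bot.observe(); print(o["time_s"],o["eef_pos"],o["ft_force"])
c=cam("wrist"); p,d=bot.capture("wrist"); cv2.imwrite("pics/w10.png",p[:,:,::-1])
X=pts(c,np.ones(d.shape,bool),d); k=(np.hypot(X[:,0]-.601,X[:,1]-.2)<.018)
t=X[k&(X[:,2]>.109)&(X[:,2]<.145)]; print("top",len(t),np.median(t,0),cv2.minEnclosingCircle(t[:,:2].astype(np.float32)))
b=X[k&(X[:,2]<.08)]; print(np.histogram(b[:,2],np.arange(.05,.08,.002)))
n=bot.capture("scene");q=cam("scene");r=[x for x in bot.regions_of("scene","tpin_head")][:1]
for x in r: P=pts(q,x["pixels"],n[1]); print("tpin",x["p"],np.median(P,0))
E
```

```text
25.275 [0.61949661 0.12068282 0.22060305] [ 0.13118433  0.23528785 -0.15742237]
top 563 [0.60150427 0.19890892 0.11502961] ((0.6014519929885864, 0.19900910556316376), 0.01069723255932331)
(array([  0,   0,   0,   0,   0,   0,  27, 393,  81,   5,  64,   5,   0,
         0]), array([0.05 , 0.052, 0.054, 0.056, 0.058, 0.06 , 0.062, 0.064, 0.066,
       0.068, 0.07 , 0.072, 0.074, 0.076, 0.078]))
```

View pics/w10.png

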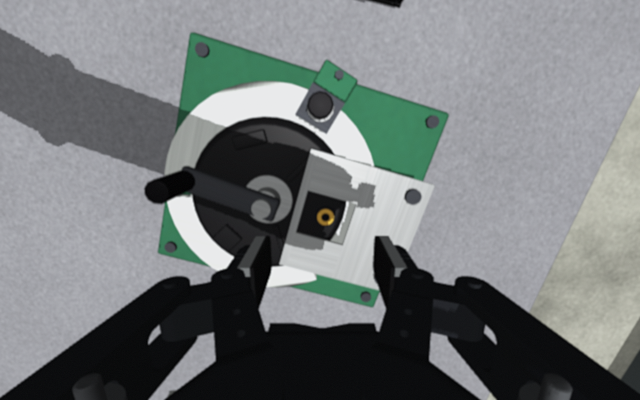

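```bash
python3 - <<'E'
from fit import *
p=cv2.imread("pics/w10.png")[:,:,::-1].copy(); c=cam("wrist")
hsv=cv2.cvtColor(p,cv2.COLOR_RGB2HSV); m=(hsv[...,0]>10)&(hsv[...,0]<28)&(hsv[...,1]>120)&(hsv[...,2]>90); m[:190]=0;m[245:]=0;m[:,:300]=0;m[:,350:]=0
v,u=np.nonzero(m); print(len(u),u.mean(),v.mean()); b=world(c,((u.min()+u.max())/2,(v.min()+v.max())/2),z=.065)[0]
B=axis(c,p,None,(.566,.0975)); print(B); A=B[0]
a=np.radians(-4.1); W=A+.064*np.array([np.cos(a),np.sin(a)])
print("boss",b,np.hypot(*(b[:2]-A)),"win",W,"dist",np.hypot(*(b[:2]-W)), "bush ang",np.degrees(np.arctan2(.199-A[1],.6015-A[0])))
print(world(c,[(303,192),(357,208),(342,245),(291,238)],z=.071))
E
```

```text
184 325.3695652173913 216.82065217391303
(array([0.56483076, 0.10355896]), 98, np.float64(0.0004964540420218863), np.float64(0.12000361773123722))
boss [0.62873592 0.09971886 0.065     ] 0.06402042613628622 win [0.62866697 0.09898313] dist 0.0007389559896774523 bush ang 68.98281106856699
[[0.60006628 0.12243546 0.071     ]
 [0.6573778  0.11839422 0.071     ]
 [0.65242561 0.07511331 0.071     ]
 [0.59808729 0.07077391 0.071     ]]
```

```bash
python3 -c "
from station import bot; print(bot.sign_off())"
```

```text
the job is handed in; nothing more can be done
None
```

I turned the table clockwise by its crank until the brass boss showed in the window. I then took the small black round-handled pin from the tooling block and set it through the bush into the notch, and handed the job in at about 25 s.

**Pin:** at the last check the handle top stood at 115.0 mm, which is the home height. The pin stood at (0.6015, 0.199), against a bush estimate of (0.6013, 0.200). The gripper was open and about 0.1 m clear, and the wrist force was near zero.

**Boss:** it is whole in the window in the last picture. My estimates of its offset from the window's centre disagree: 0.7 mm, about 3.5 mm and about 6.5 mm, depending on the reference. They differ because the last fit of the table's axis was about 6 mm off the earlier ones. All are below the 13 mm limit.

**Forces:**
- The pin caught on the bush rim on its first two tries, at up to 15 N, before I realigned it.
- The highest wrist force I read was about 36 N, while turning the crank. The final seating push was about 16 N.

**Not confirmed:** the last network look for the T-headed pin found nothing in the scene picture, so its place was not measured again. I felt no contact near it or the other things on the bench.

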